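# Set the child's foot gauge to its size clip

### The job

On the changing surface lies a child's foot gauge. With a fingertip, push its upright wooden toe plate along the rail towards the heel cup until the spring pin drops into the seat of the little steel size clip, and leave it clicked in there, without forcing it on past the clip. Nothing is to be picked up: do not lift the toe plate out of its carriage, and leave the jar, nail file, teether and pacifier case where they are.

Things in the scene. Friction and masses are not known exactly. Their poses are not given: they have to be found in the camera images.
- gauge: Foot gauge fixed to the surface: wooden base 130 (x) by 350 (y) by 12 mm thick; origin at the centre of its underside, z up, y along it. Wooden heel cup at the +y end, 52 mm high, side wings back to y = +100 mm. Aluminium rail 14 mm wide at x = +40 mm, top 24 mm above the work surface. Its +y points to the left of the robot, turned by up to 0.45 rad.
- carriage (a joint): Slide of the grey carriage along the rail, m: 0 at gauge y = -135 mm, growing towards +y (heel cup), the way to push; starts at 0 to 0.035. About 1.5 N of friction plus 8 N per m/s. Below the toe plate it is 26 mm thick in y and 21 mm high above the work surface; beside it, from gauge x = +22 to +52 mm, 36 mm long in y and 50 mm high.
- plate_mid (a point): Centre of the toe plate, an upright wooden board 70 mm (gauge x) by 12 mm (gauge y) by 52 mm high, standing in the grey carriage from 15 to 67 mm above the work surface; its centre is at gauge x = -15 mm. It stands loosely (120 g) and comes out if pulled up. Axes as the gauge's.
- pin_cap (a point): Centre of the top of the spring pin's round steel cap, 14 mm across, on the carriage at gauge x = +40 mm and at the toe plate centre's y. With its ball (10 mm across) on the bare rail the cap top is 64 mm above the work surface; it rises 3 mm as the ball crosses the clip's first rib and is back at 64 mm once dropped into the seat. Axes as the gauge's.
- clip: Steel size clip on the rail, fixed at gauge y = -50 to +50 mm: two ribs across the rail, at y = -7.3 mm (3 mm high) and +8.8 mm (5 mm high), the seat between them; an upright ear 8 mm wide, 52 mm above the work surface, at gauge x = +58 mm, level in y with the seat's middle. Origin at gauge x = 0, z = 0 and the y of the seat's middle: the pin is seated when its y equals this. Axes as the gauge's.
- clip_seat (a point): Middle of the clip's seat, on top of the rail (24 mm above the work surface). Pushed towards +y, the pin meets the first rib about 14 mm before it (push rises from 1.5 N to about 6 N), drops in by itself from about 5 mm before it (push dips), then meets the second, higher rib (the push climbs to about 10 N before it is forced past). About 1 mm of play.
- jar: Closed ceramic jar, 82 mm across, 96 mm high, standing on a white turntable (230 mm across, 30 mm high, beyond the heel end at +y); origin under its centre.
- nail_file: Steel nail file with a black handle, 150 by 14 by 6 mm, lying on the turntable; origin near its middle, on its underside, x along it.
- teether: Red ring teether, 72 mm across, 14 mm thick, lying flat beyond the gauge; origin under its centre.
- pacifier_case: Round white pacifier case, 77 mm across, 50 mm high, standing on the surface beyond the -y end of the gauge; origin under its centre.

How it is judged:
At the end, for the whole second after the job is handed in: The pin sits in the clip's seat (within 3 mm of its middle along the rail, cap no more than 1.5 mm above its low position), the toe plate is down in its carriage (within 4 mm) and at rest (y of pin_cap in the frame of clip between -0.003 and 0.003 m and z of pin_cap in the frame of gauge below 0.0655 m and z of plate_mid in the frame of gauge below 0.045 m and velocity of joint carriage between -0.005 and 0.005 m/s); the robot touches nothing.
It fails at once if the pin is forced past the clip (more than 10 mm beyond the seat) (y of pin_cap in the frame of clip above 0.01 m).
It fails at once if the toe plate is lifted more than 8 mm (z of plate_mid in the frame of gauge above 0.049 m).
It fails at once if the jar, nail file, teether or pacifier case is moved by more than 15 mm (distance of any of jar, nail_file, teether, pacifier_case from where it was at the start of the episode above 0.015 m).
It also fails if it takes over 48 s, if anything falls off the work surface, if the arm or the gripper's body presses on something with over 40 N, if the wrist force passes 120 N, or if a joint passes its speed limit or range.

### The arm

A 6-joint arm with a two-finger parallel gripper is mounted at the origin on the work surface. World frame = base frame: x ahead of the robot, y to its left, z up, the work surface at z = 0. Lengths are in m, angles in rad, forces in N, time in s.
With the tool pointing down it reaches from about 0.35 to 0.975 m from the base axis. Payload 4.9 kg.
Tool frame: the origin (TCP) lies on the centre line of the jaws, within the pads' length; the fingertips stand 17 mm ahead of it and the grasp point (between the pads) lies 2 mm behind it (ctrl.tcp_to_tips is the x of the fingertips in the tool frame, in m); x points along the fingers, z is the direction in which the jaws open and shut, and the axes are right-handed (so a half turn about x gives the same grasp; the last joint's range is limited). The gripper opens to 85 mm and grips with 20 to 120 N. Pads are 22 mm wide; open, the fingers measure 114 mm over their backs; the gripper's body (76 mm by 85 mm) begins 54 mm behind the grasp point. The pads swing forward as they close: fully open they stand 13 mm farther back than shut.
Start: joints at [-1.288, 0.053, 1.613, -0, 1.476, -0.119], TCP at [0.244, -0.575, 0.217] pointing down, gripper open.
Joint ranges: [-3.01, 3.01], [-1.01, 2.22], [0.06, 2.58], [-1.02, 4.17], [0.09, 2.62], [-3.14, 3.14]. Speed limits (rad/s): [2.57, 2.57, 3.14, 3.14, 3.14, 3.14].

### API

Orientations are given as a rotation vector (axis times angle).
In Python, from station import ctrl, cams, finder gives the robot as it stands.
- The arm moves only by the tool step_arm, never from a script. Its argument "moves" is a list of rows, each a list of 3 entries, a list of its own where there are three numbers: the shift along the tool's x, y, z in cm, then the turn, a rotation vector about the tool's x, y, z in degrees, then the opening, from 0 (shut) to 1 (fully open). A call has exactly 10 rows; each row is the pose to reach, as a shift and turn from the pose measured when the call began, along the tool's axes at that moment; what a row does not reach only later rows make up. A row lasts 1/12 s, in which the tool goes at most 41.7 mm and 7.16 degrees, less where a joint would pass 70% of its speed; a pose out of reach is approached as far as the arm can. A call with a gripper value outside its range is refused whole. The fingers move at their own pace and stop on an object; "grip_force" is the grip in N (left out, the last holds). Time passes only in rows, so rows that repeat a pose let the fingers close, or fill a call up. It gives the time, the measured TCP pose, the force and the opening at its end, in the units of the state.
- ctrl.get_obs(): the state, without advancing time (a new reading comes with each control period).
- cams.get_image(name): name is "scene" or "top"; returns a dict with "pixels" (384x512x3 uint8, blue, green, red), "fx", "fy", "cx", "cy" (pixels), "dist_coeffs" ([k1, k2, p1, p2, k3] as OpenCV has them; the pictures are not rectified), "position" and "attitude" of the camera in the world. Camera axes: x right, y up, looking along -z (the intrinsics and any distortion apply to the point x, -y, -z); pixel columns grow to the right and rows downward; lengths in m; the calibration is good to about 2 mm. A picture is of the moment at which its call begins. There is no depth.
- ctrl.finish_job(): hands the job in, once; it reports no verdict.
Trained networks look in the newest picture that a camera, given by its name, has taken for a name from the list of things; names that differ only in an ending like _2 or _b are one class to them, and where a whole thing is asked for, a point or a joint stands for the part that bears it (a point fixed in the world has none). Each returns a list of dicts, best first, with "conf" (0 to 1); they miss things now and then, are a little off and sometimes report something else, mostly with a low value. They report only what shows in the picture. A call takes as long as a camera call.
- finder.find_in(camera, name): "at" ([column, row] in pixels, amid what is visible of it).
- finder.regions_of(camera, name): "region" (384x512 bool, what is visible of it) and "at" ([column, row] in pixels, amid what is visible of it).
- finder.tip_of(camera, name): "at" ([column, row] in pixels: a listed point, or the origin of a listed thing).
The state is a dict: "t": time; "q": joint angles; "dq": joint speeds; "effort": joint torques, N m; "tool_pos": TCP position; "tool_rot": TCP orientation; "contact_force": force on the tool from outside, world axes, zero at the start; "wrist_torque": the same for the moment, N m; "opening": finger opening in m.
Only numpy, scipy, OpenCV 4.12 (cv2) and the standard library are available. Lean on these libraries where they do the work, as an engineer would, in place of code of your own. Each camera call takes 0.05 s, during which the arm holds its last target. There are 200 camera calls.

## Working session

There is one attempt and no reset: what is moved stays moved. The work goes in short steps, Python scripts to look and compute and a tool call to move; the robot and the scene stay as the last step left them, time stands still between calls to the robot, and variables do not carry over. Pictures are saved under pics/ and viewed, on a budget of 10 in all, crops included, one or two more only if the job needs it, and the job is handed in when it is done.

Besides the shell and the picture viewer there is one more tool, called after "Request:" by a JSON object that holds its "op" and its "data". step_arm: Moves the arm, as the interface text tells. Its arguments: {"type":"object","properties":{"moves":{"type":"array"},"grip_force":{"type":"number"}},"required":["moves"]}

```bash
mkdir -p pics; cat > h.py <<'E'
import numpy as np, cv2
from scipy.spatial.transform import Rotation as R
from station import ctrl,cams,finder
def rot(a):
    a=np.array(a,float)
    if a.shape==(3,3): return a
    return R.from_rotvec(a).as_matrix() if a.size==3 else R.from_quat(a).as_matrix()
def ray(im,uv):
    K=np.array([[im['fx'],0,im['cx']],[0,im['fy'],im['cy']],[0,0,1]])
    p=cv2.undistortPoints(np.array([[uv]],float),K,np.array(im['dist_coeffs']))[0,0]
    return np.array(im['position']),rot(im['attitude'])@np.array([p[0],-p[1],-1])
def at_z(im,uv,z):
    o,d=ray(im,uv); return o+d*(z-o[2])/d[2]
def proj(im,P):
    K=np.array([[im['fx'],0,im['cx']],[0,im['fy'],im['cy']],[0,0,1]])
    c=(np.atleast_2d(P)-np.array(im['position']))@rot(im['attitude'])*[1,-1,-1]
    return cv2.projectPoints(c,np.zeros(3),np.zeros(3),K,np.array(im['dist_coeffs']))[0][:,0]
E
python3 - <<'E'
from h import *
s=ctrl.get_obs(); print({k:np.round(v,3) for k,v in s.items()}, ctrl.tcp_to_tips)
Z=dict(gauge=0,plate_mid=.041,pin_cap=.064,clip=0,clip_seat=.024,jar=.03,teether=0,pacifier_case=0,nail_file=.03)
out=[]
for c in ('scene','top'):
    im=cams.get_image(c); out.append(im['pixels'])
    print(c,im['position'],im['attitude'],im['dist_coeffs'])
    for n,z in Z.items():
        for r in finder.tip_of(c,n)[:2]: print(c,n,round(r['conf'],2),np.round(r['at'],1),np.round(at_z(im,r['at'],z),4))
    cv2.imwrite(f'pics/{c}0.png',cv2.resize(im['pixels'],(800,600)))
E
```

```text
{'t': np.float64(0.0), 'q': array([-1.288,  0.053,  1.614,  0.   ,  1.476, -0.119]), 'dq': array([-0.   ,  0.001, -0.   ,  0.   , -0.001,  0.001]), 'effort': array([-0.0000e+00, -3.9368e+01, -3.7017e+01, -0.0000e+00,  7.0000e-03,
       -0.0000e+00]), 'tool_pos': array([ 0.244, -0.575,  0.216]), 'tool_rot': array([ 0.91 ,  1.375, -0.907]), 'contact_force': array([-0.074,  0.38 ,  0.613]), 'wrist_torque': array([ 0.005, -0.01 , -0.003]), 'opening': np.float64(0.086)} 0.017
scene [1.66548257 0.23629734 1.09878892] [0.57206229 0.70519959 1.62436692] [-0.05483615  0.          0.          0.          0.        ]
scene gauge 0.82 [264.  187.3] [0.5214 0.0621 0.    ]
scene gauge 0.62 [268.1 193. ] [0.5474 0.0802 0.    ]
scene plate_mid 0.51 [240.8 172.5] [ 0.502  -0.0222  0.041 ]
scene pin_cap 0.5 [238.8 171.3] [ 0.5222 -0.0244  0.064 ]
scene clip 0.56 [270.8 189.7] [0.5299 0.0871 0.    ]
scene jar 0.74 [387. 206.] [0.5814 0.4741 0.03  ]
scene teether 0.69 [189.7 239.2] [ 0.7884 -0.1328  0.    ]
scene pacifier_case 0.76 [141.5 169.2] [ 0.4914 -0.3967  0.    ]
scene nail_file 0.42 [368.  181.1] [0.4701 0.4147 0.03  ]
top [0.38794095 0.01356832 1.31934275] [ 0.142262   -0.14398183 -1.57955849] [0.01373332 0.         0.         0.         0.        ]
top gauge 0.88 [245.1 227.4] [0.5355 0.0636 0.    ]
top plate_mid 0.65 [282.7 244.2] [ 0.4817 -0.0443  0.041 ]
top pin_cap 0.69 [280.8 243.1] [ 0.4831 -0.038   0.064 ]
top clip 0.5 [235.7 226.5] [0.5386 0.0912 0.    ]
top clip_seat 0.39 [239.9 211.9] [0.5783 0.0775 0.024 ]
top jar 0.78 [104.6 211.6] [0.5837 0.4686 0.03  ]
top jar 0.64 [398.7 243.4] [ 0.4804 -0.3762  0.03  ]
top teether 0.68 [309.8 145. ] [ 0.7849 -0.1352  0.    ]
top pacifier_case 0.81 [401.9 240.8] [ 0.4901 -0.3951  0.    ]
top nail_file 0.77 [124.7 246.2] [0.4831 0.4063 0.03  ]
```

View pics/scene0.png

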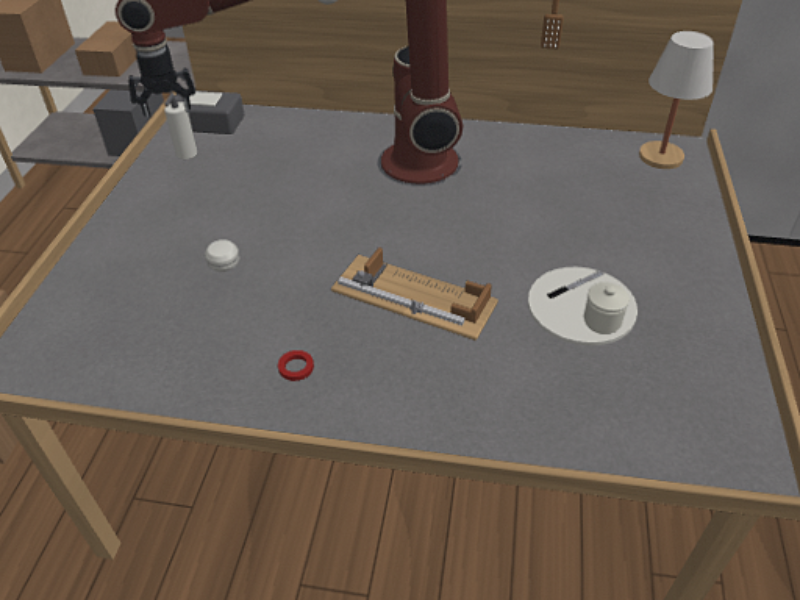

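View pics/top0.png

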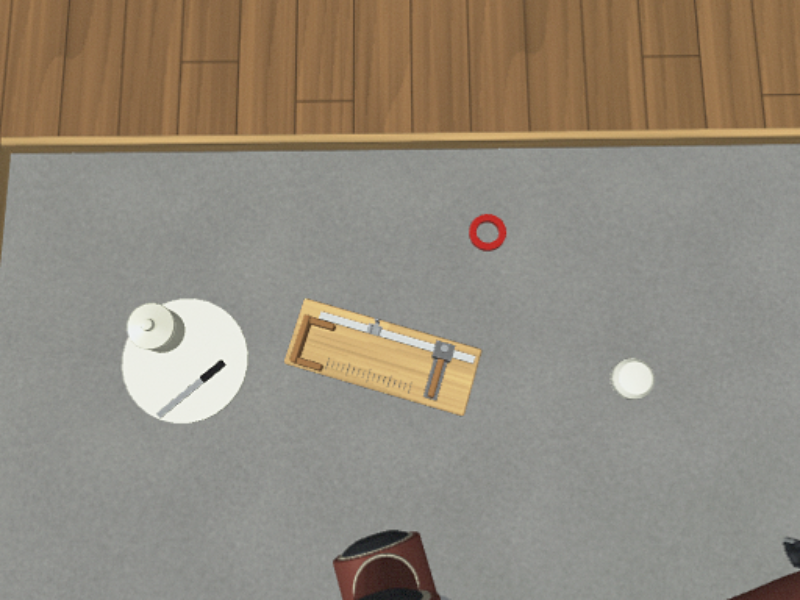

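The scene view shows the gauge mid-table, with the heel cup towards the turntable (scaled pixel ~(475,300)), the plate at (373,265) and the clip at (417,306). In the top view the cap is at (444,349), the clip at (376,327) and the ear at (378,322). Next I fit the gauge pose.

```bash
cat > fit.py <<'E'
from h import *
from scipy.optimize import minimize
ims={c:cams.get_image(c) for c in ('scene','top')}
masks={}
for c in ims:
    r=finder.regions_of(c,'gauge'); print(c,[(round(x['conf'],2),x['region'].sum()) for x in r]); masks[c]=np.array(r[0]['region'],bool)
def T(p,P): 
    c,s=np.cos(p[2]),np.sin(p[2]); P=np.atleast_2d(P)
    return np.c_[p[0]+c*P[:,0]-s*P[:,1],p[1]+s*P[:,0]+c*P[:,1],P[:,2]]
box=np.array([[x,y,z] for x in(-.065,.065) for y in(-.175,.175) for z in(0,.012)])
cup=np.array([[x,y,.052] for x in(-.06,.02) for y in(.1,.175)])
S=4
def cost(p):
    t=0
    for c,im in ims.items():
        m=np.zeros((384*S,512*S),np.uint8)
        uv=proj(im,T(p,box)); h=cv2.convexHull(((uv+.5)*S).astype(np.int32)); cv2.fillConvexPoly(m,h,1)
        big=np.kron(masks[c],np.ones((S,S),np.uint8)); t+=(m!=big).sum()/S/S
    return t
p=minimize(cost,[.53,.065,-.27],method='Nelder-Mead',options=dict(initial_simplex=[[.53,.065,-.27],[.54,.065,-.27],[.53,.075,-.27],[.53,.065,-.22]],xatol=2e-4,fatol=.1))
print('fit',p.x,p.fun,[m.sum() for m in masks.values()]); p=p.x
inv=lambda w:T([0,0,-p[2]],np.array(w)-[p[0],p[1],0])[0]
for c,im in ims.items():
  for n,z in dict(pin_cap=.064,plate_mid=.041,clip=0,clip_seat=.024).items():
    for r in finder.tip_of(c,n)[:1]: print(c,n,round(r['conf'],2),np.round(inv(at_z(im,r['at'],z)),4))
np.save('p.npy',p)
im=ims['top'];o=(175,180);k=6
a=cv2.resize(im['pixels'][180:275,175:315],None,fx=k,fy=k,interpolation=cv2.INTER_CUBIC)[:, :800]
for q in proj(im,T(p,box[1::2])): cv2.circle(a,tuple(int(v) for v in ((q-o+.5)*k)),3,(0,0,255),-1)
cv2.imwrite('pics/crop1.png',a)
E
python3 fit.py
```

```text
scene [(0.85, np.int64(2891))]
top [(0.79, np.int64(5213)), (0.68, np.int64(84))]
fit [ 0.53309485  0.0648646  -0.29629056] 553.125 [np.int64(2891), np.int64(5213)]
scene plate_mid 0.57 [-0.0167 -0.0968  0.041 ]
scene clip 0.39 [-0.0053  0.017   0.    ]
scene clip_seat 0.59 [0.0457 0.0285 0.024 ]
top plate_mid 0.52 [-0.0139 -0.1129  0.041 ]
top clip 0.75 [-0.1486  0.319   0.    ]
top clip_seat 0.41 [0.0375 0.0356 0.024 ]
```

View pics/crop1.png

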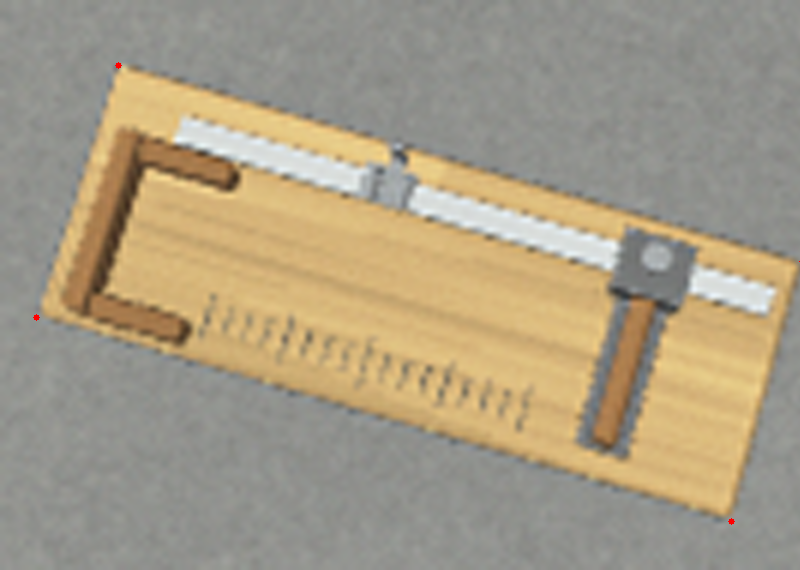

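The crop shows the cap at (657,257), the clip centred at (392,185) with its ear at (400,150), and the plate from (640,300) to (605,440). The fitted corners sit within about 1 px of the base.

```bash
cat >> h.py <<'E'
p=np.array([.5331,.0649,-.2963]) if not __import__('os').path.exists('p.npy') else np.load('p.npy')
def g2w(P): return R.from_euler('z',p[2]).apply(P)+[p[0],p[1],0]
def w2g(W): return R.from_euler('z',-p[2]).apply(np.array(W)-[p[0],p[1],0])
def state(target=None):
    s=ctrl.get_obs(); M=rot(s['tool_rot'])
    print('t',round(float(s['t']),2),'tcp_g',np.round(w2g(s['tool_pos'])*1000,1),'axes_g',np.round(R.from_euler('z',-p[2]).as_matrix()@M,3).tolist(),'F_g',np.round(R.from_euler('z',-p[2]).apply(s['contact_force']),2),'open',round(float(s['opening']),4))
    if target is not None: print('shift cm (tool)',np.round(M.T@(g2w(target)-s['tool_pos'])*100,2))
    return s,M
E
python3 - <<'E'
from h import *
im=cams.get_image('top')
f=lambda u,v:(175+u/6-.5,180+v/6-.5)
for n,u,v,z in [('cap',657,257,.064),('ear',400,150,.052),('clipmid',392,187,.027),('rib?',372,183,.028),('rib2?',408,190,.027),('plate a',641,300,.067),('plate b',605,443,.067),('rail r',773,300,.024),('rail l',178,130,.024),('blk l',612,262,.05),('blk r',692,270,.05)]:
    print(n,np.round(w2g(at_z(im,f(u,v),z))*1000,1))
s,M=state([-.005,-.17,.15])
G=R.from_euler('z',p[2]).as_matrix()
# wanted tool: x down, tool y along +/- gauge y
for sg in (1,-1):
    W=np.c_[G@[0,0,-1],G@[0,sg,0],np.cross(G@[0,0,-1],G@[0,sg,0])]
    print('turn deg',np.round(np.degrees(R.from_matrix(M.T@W).as_rotvec()),1))
E
```

```text
cap [  40.7 -105.8   64. ]
ear [57.5 25.4 52. ]
clipmid [42.6 26.2 27. ]
rib? [41.6 36.  28. ]
rib2? [43.4 18.4 27. ]
plate a [  18.9 -104.1   67. ]
plate b [ -49.4 -106.1   67. ]
rail r [  41.5 -165.6   24. ]
rail l [ 40.8 134.7  24. ]
blk l [ 34.3 -86.2  50. ]
blk r [  41.2 -123.5   50. ]
t 1.65 tcp_g [ -89.2 -696.5  217.4] axes_g [[-0.0, 0.766, 0.643], [0.0, 0.643, -0.766], [-1.0, -0.0, -0.0]] F_g [ 0.73 -0.64  0.08] open 0.0849
shift cm (tool) [  6.74  40.29 -34.92]
turn deg [-50.  -0.  -0.]
turn deg [130.  -0.   0.]
```

Request:
{"op": "step_arm", "data": {"moves": [[[0,40.7,-36.5],[-50,0,0],0],[[0,40.7,-36.5],[-50,0,0],0],[[0,40.7,-36.5],[-50,0,0],0],[[0,40.7,-36.5],[-50,0,0],0],[[0,40.7,-36.5],[-50,0,0],0],[[0,40.7,-36.5],[-50,0,0],0],[[0,40.7,-36.5],[-50,0,0],0],[[0,40.7,-36.5],[-50,0,0],0],[[0,40.7,-36.5],[-50,0,0],0],[[0,40.7,-36.5],[-50,0,0],0]]}}

```text
t: 2.48
tool_pos: [0.4216, -0.196, 0.2178]
tool_rot: [0.233, 1.557, -0.233]
contact_force: [0.4, -0.6, 0.6]
opening: -0.0006
```

```bash
python3 -c "
from h import *
state([-.012,-.155,.15])"
```

```text
t 2.48 tcp_g [ -30.5 -282.1  217.8] axes_g [[0.001, 0.0, 1.0], [-0.0, 1.0, -0.0], [-1.0, -0.0, 0.001]] F_g [ 0.58 -0.48  0.58] open -0.0006
shift cm (tool) [ 6.78 12.71  1.84]
```

Request:
{"op": "step_arm", "data": {"moves": [[[0,4,1],[0,0,0],0],[[0,8,1.8],[0,0,0],0],[[0,12.7,1.8],[0,0,0],0],[[0,12.7,1.8],[0,0,0],0],[[3,12.7,1.8],[0,0,0],0],[[6,12.7,1.8],[0,0,0],0],[[9,12.7,1.8],[0,0,0],0],[[12,12.7,1.8],[0,0,0],0],[[12,12.7,1.8],[0,0,0],0],[[12,12.7,1.8],[0,0,0],0]]}}

```text
t: 3.32
tool_pos: [0.4746, -0.0798, 0.0964]
tool_rot: [0.233, 1.561, -0.233]
contact_force: [0.9, -0.9, 1.3]
opening: -0.0001
```

```bash
python3 -c "
from h import *
state([-.012,-.155,.049])
im=cams.get_image('scene')
cv2.imwrite('pics/s2.png',cv2.resize(im['pixels'][110:230,190:350],None,fx=5,fy=5,interpolation=cv2.INTER_CUBIC))
"
```

```text
t 3.32 tcp_g [ -13.8 -155.4   96.4] axes_g [[-0.003, 0.001, 1.0], [-0.0, 1.0, -0.001], [-1.0, -0.0, -0.003]] F_g [ 1.11 -0.63  1.3 ] open -0.0001
shift cm (tool) [4.73 0.05 0.19]
```

View pics/s2.png

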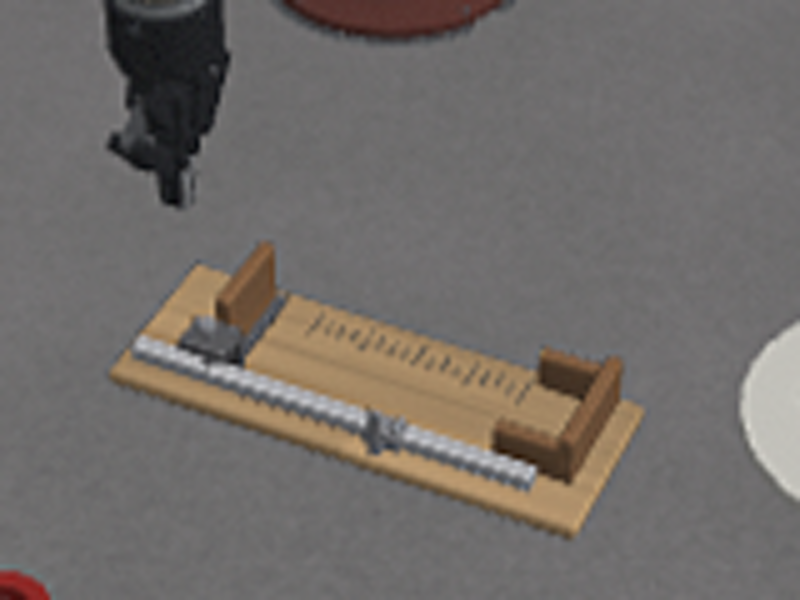

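The closed gripper, tip at (175,205), hangs behind the plate at (245,280) on the −y side, and the path down is clear. Next I descend and approach.

Request:
{"op": "step_arm", "data": {"moves": [[[1.5,0,0.2],[0,0,0],0],[[3,0,0.2],[0,0,0],0],[[4,0,0.2],[0,0,0],0],[[4.7,0,0.2],[0,0,0],0],[[4.7,0,0.2],[0,0,0],0],[[4.7,0,0.2],[0,0,0],0],[[4.7,0.6,0.2],[0,0,0],0],[[4.7,1.2,0.2],[0,0,0],0],[[4.7,1.8,0.2],[0,0,0],0],[[4.7,2.2,0.2],[0,0,0],0]]}}

```text
t: 4.2
tool_pos: [0.4853, -0.0591, 0.0522]
tool_rot: [0.232, 1.556, -0.233]
contact_force: [0.4, -0.7, -0.3]
opening: -0.0001
```

```bash
python3 -c "
from h import *
state([-.012,-.123,.049])"
```

```text
t 4.2 tcp_g [  -9.5 -132.5   52.2] axes_g [[0.002, 0.0, 1.0], [-0.0, 1.0, -0.0], [-1.0, -0.0, 0.002]] F_g [ 0.54 -0.58 -0.26] open -0.0001
shift cm (tool) [ 0.32  0.95 -0.25]
```

Request:
{"op": "step_arm", "data": {"moves": [[[0.2,0.5,-0.2],[0,0,0],0],[[0.2,1.0,-0.2],[0,0,0],0],[[0.2,1.8,-0.2],[0,0,0],0],[[0.2,2.8,-0.2],[0,0,0],0],[[0.2,3.8,-0.2],[0,0,0],0],[[0.2,4.8,-0.2],[0,0,0],0],[[0.2,5.8,-0.2],[0,0,0],0],[[0.2,6.6,-0.2],[0,0,0],0],[[0.2,7.2,-0.2],[0,0,0],0],[[0.2,7.6,-0.2],[0,0,0],0]]}}

```text
t: 5.03
tool_pos: [0.5057, 0.0151, 0.05]
tool_rot: [0.232, 1.556, -0.232]
contact_force: [-1.1, -1.4, 0.8]
opening: 0.0002
```

```bash
python3 -c "
from h import *
state()
for c in ('top','scene'):
    im=cams.get_image(c)
    for n,z in dict(pin_cap=.064,clip_seat=.024,plate_mid=.041).items():
        for r in finder.tip_of(c,n)[:1]: print(c,n,round(r['conf'],2),np.round(w2g(at_z(im,r['at'],z))*1000,1))
    if c=='scene': cv2.imwrite('pics/s3.png',cv2.resize(im['pixels'][130:230,210:340],None,fx=6,fy=6,interpolation=cv2.INTER_CUBIC))
"
```

```text
t 5.03 tcp_g [-11.7 -55.6  50. ] axes_g [[0.002, -0.001, 1.0], [-0.0, 1.0, 0.001], [-1.0, -0.0, 0.002]] F_g [-0.65 -1.66  0.81] open 0.0002
scene clip_seat 0.42 [35.9 28.  24. ]
scene plate_mid 0.6 [ -8.8 -27.3  41. ]
```

View pics/s3.png

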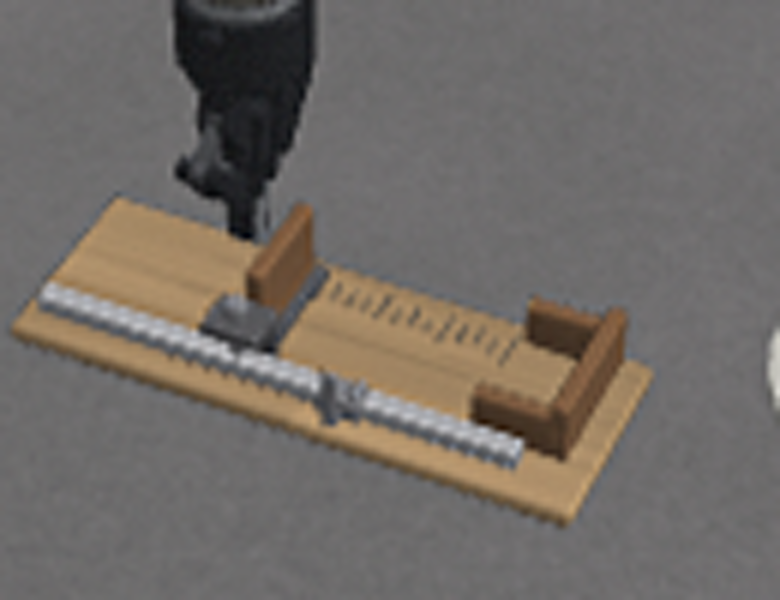

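The plate is upright with the finger behind it, the cap is at (238,302) and the clip at (340,395). I carry on to just before the first rib.

Request:
{"op": "step_arm", "data": {"moves": [[[0,0.6,0],[0,0,0],0],[[0,1.2,0],[0,0,0],0],[[0,1.8,0],[0,0,0],0],[[0,2.4,0],[0,0,0],0],[[0,2.9,0],[0,0,0],0],[[0,3.3,0],[0,0,0],0],[[0,3.6,0],[0,0,0],0],[[0,3.8,0],[0,0,0],0],[[0,3.8,0],[0,0,0],0],[[0,3.8,0],[0,0,0],0]]}}

```text
t: 6.27
tool_pos: [0.5169, 0.0507, 0.0503]
tool_rot: [0.233, 1.555, -0.233]
contact_force: [-0.7, -1.2, -0.9]
opening: 0.0002
```

```bash
python3 -c "
from h import *
state()
im=cams.get_image('scene')
print(np.round(w2g(at_z(im,(210+238/6-.5,130+302/6-.5),.064))*1000,1))
cv2.imwrite('pics/s4.png',cv2.resize(im['pixels'][150:225,230:330],None,fx=8,fy=8,interpolation=cv2.INTER_CUBIC))
"
```

```text
t 6.27 tcp_g [-11.4 -18.3  50.3] axes_g [[0.003, 0.001, 1.0], [0.001, 1.0, -0.001], [-1.0, 0.001, 0.003]] F_g [-0.3  -1.33 -0.93] open 0.0002
[ 38.9 -37.2  64. ]
```

View pics/s4.png

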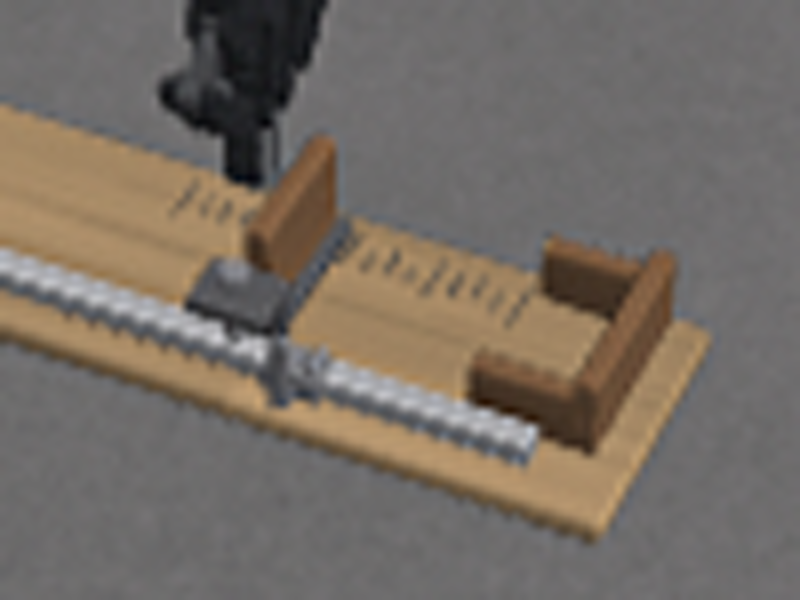

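Cap at (233,270) sits just before the clip at (290,370). The pin is at about TCP+17 mm, so the first rib should come at TCP y ≈ −5 and the seat at about +8.5. From here I take small steps and watch the force.

Request:
{"op": "step_arm", "data": {"moves": [[[0,0.2,0],[0,0,0],0],[[0,0.4,0],[0,0,0],0],[[0,0.6,0],[0,0,0],0],[[0,0.8,0],[0,0,0],0],[[0,1.0,0],[0,0,0],0],[[0,1.2,0],[0,0,0],0],[[0,1.4,0],[0,0,0],0],[[0,1.5,0],[0,0,0],0],[[0,1.5,0],[0,0,0],0],[[0,1.5,0],[0,0,0],0]]}}

```text
t: 7.15
tool_pos: [0.5213, 0.0652, 0.0502]
tool_rot: [0.234, 1.555, -0.232]
contact_force: [-0.3, -1.1, 0.1]
opening: 0.0001
```

```bash
python3 -c "
from h import *
state()"
```

```text
t 7.15 tcp_g [-11.4  -3.2  50.2] axes_g [[0.003, 0.001, 1.0], [0.001, 1.0, -0.001], [-1.0, 0.001, 0.003]] F_g [-0.01 -1.15  0.1 ] open 0.0001
```

Request:
{"op": "step_arm", "data": {"moves": [[[0,0.05,0],[0,0,0],0],[[0,0.1,0],[0,0,0],0],[[0,0.15,0],[0,0,0],0],[[0,0.2,0],[0,0,0],0],[[0,0.25,0],[0,0,0],0],[[0,0.3,0],[0,0,0],0],[[0,0.3,0],[0,0,0],0],[[0,0.3,0],[0,0,0],0],[[0,0.3,0],[0,0,0],0],[[0,0.3,0],[0,0,0],0]]}}

```text
t: 7.98
tool_pos: [0.5219, 0.0674, 0.0502]
tool_rot: [0.233, 1.556, -0.234]
contact_force: [-1.0, -4.5, -0.1]
opening: 0.0002
```

```bash
python3 -c "
from h import *
state()"
```

```text
t 7.98 tcp_g [-11.4  -0.9  50.2] axes_g [[0.002, 0.001, 1.0], [-0.0, 1.0, -0.001], [-1.0, -0.0, 0.002]] F_g [ 0.4  -4.56 -0.06] open 0.0002
```

The first rib is met (4.6 N at TCP y −0.9), so the seat should be at TCP y ≈ +11 to +13.

Request:
{"op": "step_arm", "data": {"moves": [[[0,0.1,0],[0,0,0],0],[[0,0.2,0],[0,0,0],0],[[0,0.3,0],[0,0,0],0],[[0,0.4,0],[0,0,0],0],[[0,0.5,0],[0,0,0],0],[[0,0.5,0],[0,0,0],0],[[0,0.5,0],[0,0,0],0],[[0,0.5,0],[0,0,0],0],[[0,0.5,0],[0,0,0],0],[[0,0.5,0],[0,0,0],0]]}}

```text
t: 8.82
tool_pos: [0.5234, 0.0724, 0.0502]
tool_rot: [0.233, 1.556, -0.233]
contact_force: [-1.0, -0.4, -0.3]
opening: -0.0002
```

```bash
python3 -c "
from h import *
state()"
```

```text
t 8.82 tcp_g [-11.4   4.3  50.2] axes_g [[0.002, 0.001, 1.0], [0.0, 1.0, -0.001], [-1.0, 0.0, 0.002]] F_g [-0.82 -0.71 -0.29] open -0.0002
```

Request:
{"op": "step_arm", "data": {"moves": [[[0,0.05,0],[0,0,0],0],[[0,0.1,0],[0,0,0],0],[[0,0.15,0],[0,0,0],0],[[0,0.2,0],[0,0,0],0],[[0,0.2,0],[0,0,0],0],[[0,0.2,0],[0,0,0],0],[[0,0.2,0],[0,0,0],0],[[0,0.2,0],[0,0,0],0],[[0,0.2,0],[0,0,0],0],[[0,0.2,0],[0,0,0],0]]}}

```text
t: 9.65
tool_pos: [0.524, 0.0743, 0.0502]
tool_rot: [0.233, 1.556, -0.233]
contact_force: [-0.6, 0.1, 0.0]
opening: 0.0
```

```bash
python3 -c "
from h import *
state()
im=cams.get_image('scene')
cv2.imwrite('pics/s5.png',cv2.resize(im['pixels'][150:225,230:330],None,fx=8,fy=8,interpolation=cv2.INTER_CUBIC))
"
```

```text
t 9.65 tcp_g [-11.5   6.3  50.2] axes_g [[0.002, 0.001, 1.0], [0.0, 1.0, -0.001], [-1.0, 0.0, 0.002]] F_g [-0.66 -0.05  0.03] open 0.0
```

View pics/s5.png

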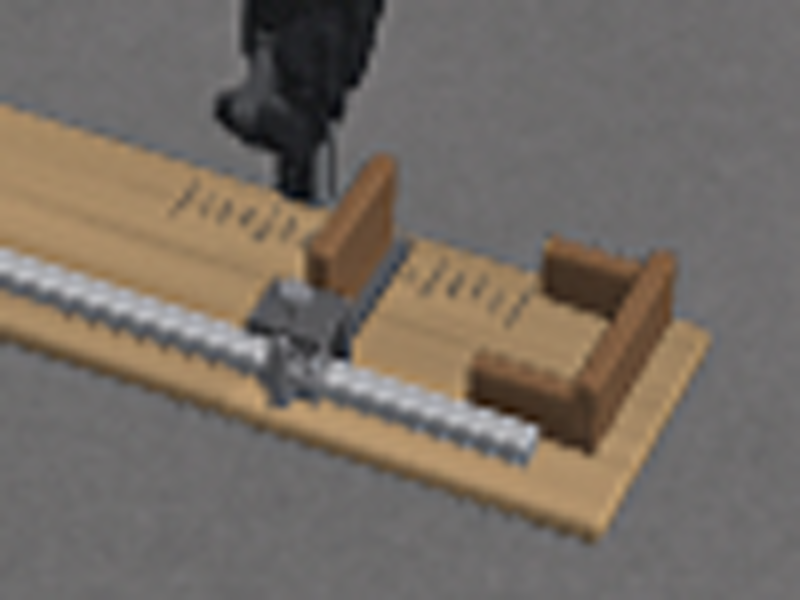

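```bash
python3 -c "
from h import *
im=cams.get_image('scene')
f=lambda u,v:(230+u/8-.5,150+v/8-.5)
for u,v,z in [(233,270,.064),(295,293,.064),(328,138,.067),(390,155,.067),(278,345,.052),(250,232,.067),(318,240,.067)]: print(u,v,np.round(w2g(at_z(im,f(u,v),z))*1000,1))
# match block/plate template between s4 and s5
a=cv2.imread('pics/s4.png',0);b=cv2.imread('pics/s5.png',0)
t=a[140:330,190:350]; r=cv2.matchTemplate(b[100:400,190:460],t,cv2.TM_CCOEFF_NORMED); _,m,_,l=cv2.minMaxLoc(r); print(m,l[0],l[1]-40)
im=cams.get_image('top')
cv2.imwrite('pics/t6.png',cv2.resize(im['pixels'][190:265,200:300],None,fx=8,fy=8,interpolation=cv2.INTER_CUBIC))
"
```

```text
233 270 [40.4 -1.4 64. ]
295 293 [42.  27.7 64. ]
328 138 [-48.7   0.5  67. ]
390 155 [-49.9  29.   67. ]
278 345 [61.5 29.2 52. ]
250 232 [19.4 -3.7 67. ]
318 240 [11.7 24.  67. ]
0.9217754006385803 58 19
```

View pics/t6.png

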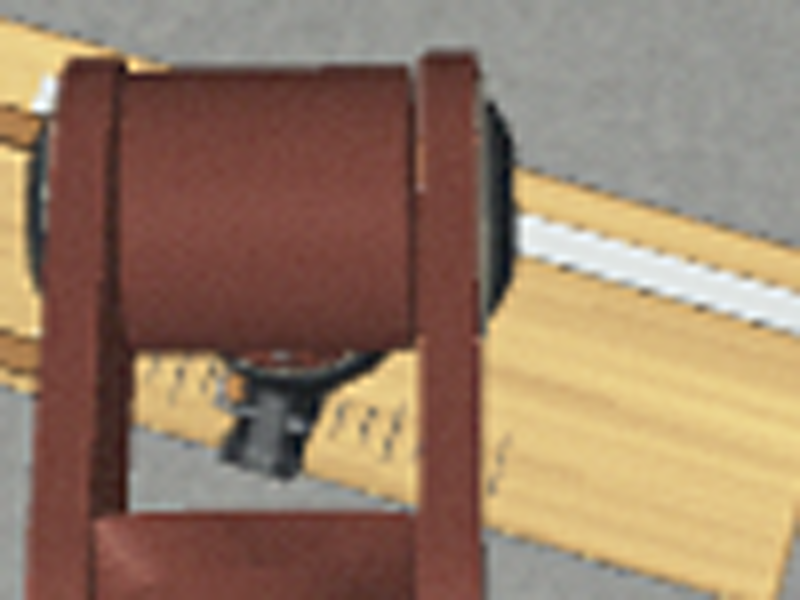

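The top view is blocked by the arm. In the scene view the cap moved 28.5 mm, to y ≈ 27.7, while the TCP moved 24.6 mm. The push has also fallen to about 0, so the plate has run ahead and the pin has dropped in. I close the gap gently to confirm.

Request:
{"op": "step_arm", "data": {"moves": [[[0,0.1,0],[0,0,0],0],[[0,0.15,0],[0,0,0],0],[[0,0.2,0],[0,0,0],0],[[0,0.25,0],[0,0,0],0],[[0,0.3,0],[0,0,0],0],[[0,0.35,0],[0,0,0],0],[[0,0.4,0],[0,0,0],0],[[0,0.4,0],[0,0,0],0],[[0,0.4,0],[0,0,0],0],[[0,0.4,0],[0,0,0],0]]}}

```text
t: 10.63
tool_pos: [0.5251, 0.078, 0.0502]
tool_rot: [0.233, 1.556, -0.233]
contact_force: [0.5, -1.1, 0.0]
opening: -0.0001
```

```bash
python3 -c "
from h import *
state()"
```

```text
t 10.63 tcp_g [-11.4  10.2  50.2] axes_g [[0.002, 0.001, 1.0], [-0.0, 1.0, -0.001], [-1.0, -0.0, 0.002]] F_g [ 0.82 -0.92  0.02] open -0.0001
```

Another small step of 1 mm.

Request:
{"op": "step_arm", "data": {"moves": [[[0,0.03,0],[0,0,0],0],[[0,0.05,0],[0,0,0],0],[[0,0.08,0],[0,0,0],0],[[0,0.1,0],[0,0,0],0],[[0,0.1,0],[0,0,0],0],[[0,0.1,0],[0,0,0],0],[[0,0.1,0],[0,0,0],0],[[0,0.1,0],[0,0,0],0],[[0,0.1,0],[0,0,0],0],[[0,0.1,0],[0,0,0],0]]}}

```text
t: 11.47
tool_pos: [0.5254, 0.0789, 0.0502]
tool_rot: [0.233, 1.556, -0.234]
contact_force: [-0.1, -1.2, -0.6]
opening: 0.0
```

```bash
python3 -c "
from h import *
state()"
```

```text
t 11.47 tcp_g [-11.5  11.2  50.2] axes_g [[0.002, 0.001, 1.0], [-0.0, 1.0, -0.001], [-1.0, -0.0, 0.002]] F_g [ 0.27 -1.19 -0.61] open 0.0
```

Request:
{"op": "step_arm", "data": {"moves": [[[0,0.03,0],[0,0,0],0],[[0,0.05,0],[0,0,0],0],[[0,0.08,0],[0,0,0],0],[[0,0.08,0],[0,0,0],0],[[0,0.08,0],[0,0,0],0],[[0,0.08,0],[0,0,0],0],[[0,0.08,0],[0,0,0],0],[[0,0.08,0],[0,0,0],0],[[0,0.08,0],[0,0,0],0],[[0,0.08,0],[0,0,0],0]]}}

```text
t: 12.3
tool_pos: [0.5256, 0.0796, 0.0502]
tool_rot: [0.233, 1.556, -0.234]
contact_force: [-1.4, -2.4, 0.1]
opening: -0.0
```

```bash
python3 -c "
from h import *
state()"
```

```text
t 12.3 tcp_g [-11.5  11.9  50.2] axes_g [[0.002, 0.001, 1.0], [-0.0, 1.0, -0.001], [-1.0, -0.0, 0.002]] F_g [-0.61 -2.65  0.07] open -0.0
```

The push is rising again (2.65 N), which is the second rib, so the pin is in the seat. I back straight off, then rise.

Request:
{"op": "step_arm", "data": {"moves": [[[0,-0.3,0],[0,0,0],0],[[0,-1,0],[0,0,0],0],[[0,-2.5,0],[0,0,0],0],[[0,-4,0],[0,0,0],0],[[0,-5,0],[0,0,0],0],[[-3,-5,0],[0,0,0],0],[[-7,-8,0],[0,0,0],0],[[-11,-12,0],[0,0,0],0],[[-14,-16,0],[0,0,0],0],[[-16,-20,0],[0,0,0],0]]}}

```text
t: 13.13
tool_pos: [0.4753, -0.0849, 0.195]
tool_rot: [0.231, 1.553, -0.232]
contact_force: [1.5, -0.4, 1.2]
opening: 0.0001
```

Request:
{"op": "step_arm", "data": {"moves": [[[0,-4,0],[0,0,0],0],[[0,-8,0],[0,0,0],0],[[0,-12,0],[0,0,0],0],[[0,-16,0],[0,0,0],0],[[0,-20,0],[0,0,0],0],[[0,-24,0],[0,0,0],0],[[0,-24,0],[0,0,0],0],[[0,-24,0],[0,0,0],0],[[0,-24,0],[0,0,0],0],[[0,-24,0],[0,0,0],0]]}}

```text
t: 13.97
tool_pos: [0.4058, -0.3135, 0.1948]
tool_rot: [0.231, 1.553, -0.231]
contact_force: [1.1, 0.3, -0.5]
opening: -0.0001
```

```bash
python3 -c "
from h import *
state()
im=cams.get_image('top');a=cv2.resize(im['pixels'][180:255,190:290],None,fx=8,fy=8,interpolation=cv2.INTER_CUBIC)
cv2.imwrite('pics/t7.png',a)
for n,z in dict(teether=0,pacifier_case=0,jar=.03,nail_file=.03).items(): print(n,[np.round(at_z(im,r['at'],z),4) for r in finder.tip_of('top',n)[:1]])
"
```

```text
t 13.97 tcp_g [ -11.3 -399.   194.8] axes_g [[0.006, -0.002, 1.0], [0.001, 1.0, 0.002], [-1.0, 0.001, 0.006]] F_g [ 0.96  0.61 -0.54] open -0.0001
teether [array([ 0.7797, -0.1411,  0.    ])]
pacifier_case [array([ 0.4817, -0.3884,  0.    ])]
jar [array([0.5762, 0.4725, 0.03  ])]
nail_file [array([0.479 , 0.4024, 0.03  ])]
```

View pics/t7.png

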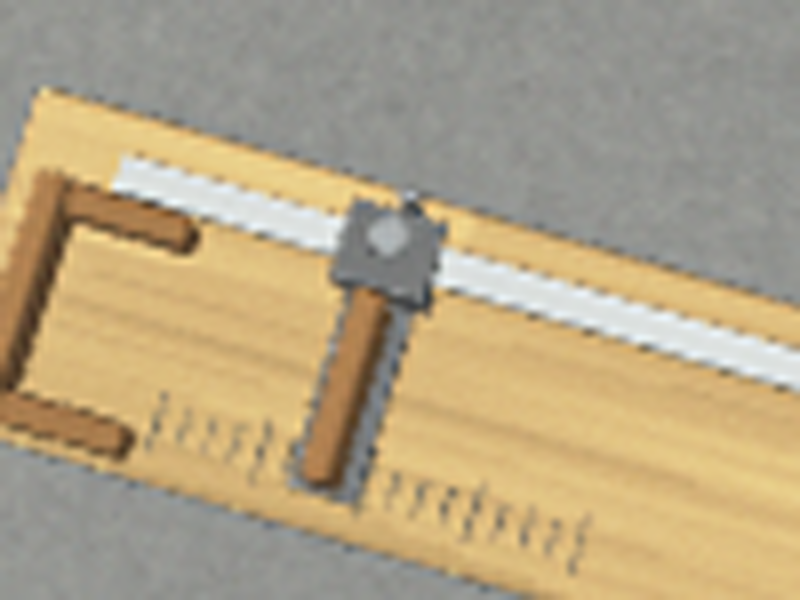

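The top view is clear: cap at (390,236), ear at (411,203), and the plate upright in its carriage. Next I measure cap against ear.

```bash
python3 -c "
from h import *
im=cams.get_image('top')
f=lambda u,v:(190+u/8-.5,180+v/8-.5)
for n,u,v,z in [('cap',390,236,.064),('ear',411,203,.052),('plate',375,295,.067),('plate b',320,482,.067)]: print(n,np.round(w2g(at_z(im,f(u,v),z))*1000,1))
im=cams.get_image('scene')
cv2.imwrite('pics/s8.png',cv2.resize(im['pixels'][170:215,240:300],None,fx=13,fy=13,interpolation=cv2.INTER_CUBIC))
"
```

```text
cap [41.1 28.5 64. ]
ear [56.2 25.9 52. ]
plate [19.2 27.3 67. ]
plate b [-48.9  26.7  67. ]
```

View pics/s8.png

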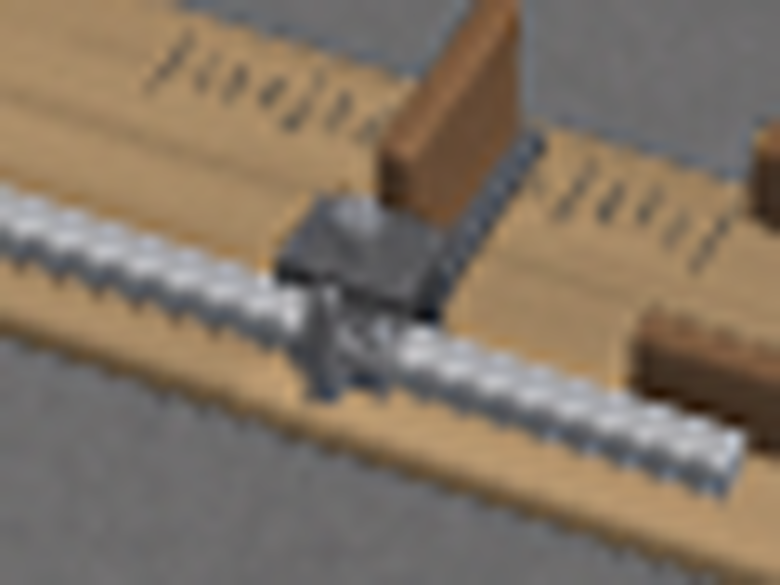

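```bash
python3 -c "
from h import *
print(ctrl.finish_job())"
```

```text
the job is handed in; nothing more can be done
None
```

I pushed the toe plate along the rail with the closed fingertips until the pin dropped into the clip's seat, then backed the arm off and handed the job in at about 14 s. `finish_job` gives no verdict, so success rests on the checks below.

- **Push forces:** These followed the expected pattern. Sliding took about 1.3 N and the first rib read 4.6 N. The push then fell to about 0 as the plate ran some 4 mm ahead of the finger. It climbed again to 2.65 N at the second rib, where I stopped. The highest end-of-move reading was 4.6 N; forces within a move are not reported.
- **Final position:** With the arm clear, the top view put the cap at gauge y ≈ 28.5 mm and the plate at about 27 mm. The clip's ear was at 25.4–25.9 mm, partly hidden behind the carriage in the last picture.
- **Disagreement:** The cap-to-ear difference of 2–3 mm is close to the 3 mm tolerance. It is about the size of the camera error, and the force readings point to the pin being seated.
- **Plate and other items:** The plate stands upright in its carriage. The finder placed the jar, nail file, teether and pacifier case within about 11 mm of their first positions. That is inside its scatter, and the arm never touched them.
- **Not measured:** I did not measure the cap's height directly. The finder missed the pin cap in the later pictures, so I read its position from the crops by hand.

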